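# Scan the panel unit, then hold the test slide at its mark

### The arm

A 6-joint arm with a two-finger parallel gripper is mounted at the origin on the work surface. World frame = base frame: x ahead of the robot, y to its left, z up, the work surface at z = 0. Lengths are in m, angles in rad, forces in N, time in s.
With the tool pointing down it reaches from about 0.35 to 0.775 m from the base axis. Payload 7.3 kg.
Tool frame: the origin (TCP) lies midway between the tips of the shut fingers; the grasp point (between the pads) lies 19 mm behind it; z points along the fingers, y is the direction in which the jaws open and shut (so a half turn about z gives the same grasp; the last joint's range is limited). The gripper opens to 92 mm and grips with 3 to 60 N. Pads are 19 mm wide; open, the fingers measure 130 mm over their backs; the gripper's body (75 mm by 190 mm) begins 47 mm behind the grasp point.
Start: joints at [-1.368, 0.342, 1.524, -0, 1.275, -0.146], TCP at [0.179, -0.493, 0.227] pointing down, gripper open.
Joint ranges: [-2.53, 2.53], [-0.77, 2.02], [0.04, 2.7], [-1, 4.14], [0.28, 2.66], [-3.11, 3.11]. Speed limits (rad/s): [2.57, 2.57, 3.14, 3.14, 3.14, 3.14].

### API

Orientations are given as [roll, pitch, yaw] about the fixed x, y, z axes, in that order (R = Rz(yaw) Ry(pitch) Rx(roll)).
In Python, from cell import status, eyes, job gives the robot as it stands.
- The arm moves only by the tool jog_arm, never from a script. Its argument "series" is a list of rows, each a list of 3 entries, a list of its own where there are three numbers: the gripper command: -1 is shut, 1 is fully open, values between are in proportion, then the shift along the tool's x, y, z in m, then the turn, a rotation vector about the tool's x, y, z in rad. In form: [[grip, [x, y, z], [ax, ay, az]], ...]. A call has 1 to 12 rows; each row is the pose to reach, as a shift and turn from the pose commanded when the call began, along the tool's axes at that moment; what a row does not reach only later rows make up. A row lasts 1/12 s, in which the tool goes at most 41.7 mm and 7.16 degrees, less where a joint would pass 70% of its speed; a pose out of reach is approached as far as the arm can. A call with a gripper value outside its range is refused whole. The fingers move at their own pace and stop on an object; "squeeze" is the grip in N (left out, the last holds). Time passes only in rows, so rows that repeat a pose let the fingers close. It gives the time, the measured TCP pose, the force and the opening at its end, in the units of the state.
- status.observe(): the state, without advancing time (a new reading comes with each control period).
- eyes.read_camera(name): name is "scene" or "top"; returns a dict with "img" (420x560x3 uint8, red, green, blue), "range_z" (420x560 float32, m along the optical axis (not along the pixel's ray), 0 where there is no reading), "camera_matrix" (3x3 intrinsics, pixels), "T" (4x4, takes a point from camera to world coordinates). Camera axes: x right, y down, z forward; pixel columns grow to the right and rows downward; lengths in m; the calibration is good to about 2 mm. A picture is of the moment at which its call begins.
- job.hand_in(): hands the job in, once; it reports no verdict.
The state is a dict: "time": time; "qpos": joint angles; "qvel": joint speeds; "joint_efforts": joint torques, N m; "tool_pos": TCP position; "tool_rot": TCP orientation; "contact_force": force on the tool from outside, world axes, zero at the start; "torque": the same for the moment, N m; "opening": finger opening in m.
Only numpy, scipy, OpenCV 4.12 (cv2) and the standard library are available. Lean on these libraries where they do the work, as an engineer would, in place of code of your own. Each camera call takes 0.05 s, during which the arm holds its last target.

### The job

Book in the operator-panel unit in the test fixture: pick up the hand scanner, aim its window at the barcode label on top of the unit from about a hand's breadth away and hold it steady there for at least a second, then lay the scanner back on its rubber mat, right way up and without dropping it. Then pull the fixture's spring-return bar out until its pointer is level with the upright mark on the scale rail and keep it there: the program finishes while the robot is still holding the bar at the mark. Leave the other things on the bench where they are.

Things in the scene. Friction and masses are not known exactly. Their poses are not given: they have to be found in the camera images.
- scanner_grip (a point): Hand scanner, grey, loose, 0.15 to 0.3 kg, lying right way up on the mat. Its handle is 145 mm long, 32 wide, 40 tall; this point is half-way up it, near the centre of mass: grip here across the width. x points along the handle to the head, z up. The handle reaches 98 mm behind this point and 47 ahead; the head, 48 mm wide, reaches 97 mm ahead and 40 mm above.
- scanner_eye: The scanner's dark window, fixed in its head, 85 mm ahead of the grip point and 5.5 mm below it. Origin at the middle of the window; its x axis is the line of sight, forwards and 50 degrees downwards when the scanner is level; y is the scanner's y. It reads a label that lies 60 to 200 mm ahead, within 20 mm of the line of sight.
- mat: Black rubber mat for the scanner, 260 mm (x) x 150 mm (y), 4 mm thick, fixed, lying flat. Origin at the middle of its underside, on the bench top.
- label_mid (a point): Barcode label, white with black bars, 28 x 46 mm, face up on the flat metal plate that is the top of the unit in the fixture, about 96 mm above the bench. Point at the middle of the label; z is up, out of its face. Nothing in the fixture is higher than 97 mm.
- pull_bar: Spring-return pull bar on the fixture's front: black crossbar 14 mm thick (x), 90 long (y), 24 tall; origin at its centre, 58 mm above the bench. x points into the fixture: pull along -x. Two rods 76 mm apart carry it from behind; its middle 60 mm is free all round. At rest it is 60 mm from the fixture's 70 mm tall face. Spring: 5.4 N at rest plus 1.8 N per 10 mm; outer stop at 80 mm.
- pointer (a point): Tip of the small steel pointer at the right (-y) end of the bar, on the bar's centre line, 54 mm from the bar's centre; it moves with the bar.
- mark: Upright steel fin, 3 mm thick (x), 14 mm wide (y), reaching 58 mm above the bench, clamped on the low scale rail to the right (-y) of the bar's path. Fixed. 30 to 60 mm out from the pointer's rest. Origin on the bench under the fin; x is parallel to the bar's x: the bar is at the mark when the pointer's x in this frame is 0. It does not block the bar.
- screwdriver: Bystander: screwdriver with black handle, about 190 mm long, lying beside the mat. Origin under its middle.
- relay: Bystander: small clear relay, 28 x 22 x 30 mm, standing on the bench to the right (-y) of the scale rail. Origin at its underside.
- contact_block: Bystander: black switch contact block with a round steel key lock on top, 44 x 30 x 52 mm, in front of the fixture to the left (+y) of the pull bar. Origin at its underside.
- spray_can: Bystander: aluminium spray can, 52 mm diameter, 150 mm tall, between the mat and the fixture. Origin at its underside.
- screw_tray: Bystander: grey tray, 100 x 80 x 25 mm, at the left of the bench. Origin at its underside.
- terminal_block: Bystander: green terminal block, 20 x 64 x 24 mm, on the bench between the mat and the pull bar. Origin at its underside.
Things that resemble listed ones, but are neither listed nor needed, are in the scene too. Leave any red or turquoise look-alike of the part that bears scanner_grip alone.

How it is judged:
On the way, in this order (a step that is already met when the one before it is completed fails the run):
1. the scanner, held by the robot, is aimed at the label and kept steady for one second, with the slide at rest (x of label_mid in the frame of scanner_eye between 0.06 and 0.2 m and y of label_mid in the frame of scanner_eye between -0.02 and 0.02 m and z of label_mid in the frame of scanner_eye between -0.02 and 0.02 m and angle between the x axis of scanner_eye and the z axis of label_mid, either way round below 1.05 rad and height (world z) of scanner_eye above 0.12 m and linear speed of scanner below 0.03 m/s and contact force between the fingers and scanner above 1 N and distance of pull_bar from where it was at the start of the episode below 0.015 m), for 1 s.
2. the scanner lies on its mat again, right way up and let go, with the slide still at rest (x of scanner_grip in the frame of mat between -0.1 and 0.1 m and y of scanner_grip in the frame of mat between -0.065 and 0.065 m and z of scanner_grip in the frame of mat below 0.032 m and angle between scanner_grip's own z axis and vertical below 0.15 rad and contact force between the fingers and scanner below 0.1 N and linear speed of scanner below 0.02 m/s and distance of pull_bar from where it was at the start of the episode below 0.015 m), for 0.2 s.
At the end, for the whole second after the job is handed in: The pointer is within 5 mm of the mark along the direction of pull, the bar is still, and the robot's fingers are what holds it (over 4 N on the bar); the scanner lies on the mat, right way up (within 0.15 rad), its grip point at least 10 mm inside the mat's edges, at rest and not touched (x of pointer in the frame of mark between -0.005 and 0.005 m and linear speed of pull_bar below 0.01 m/s and contact force between the fingers and pull_bar above 4 N and x of scanner_grip in the frame of mat between -0.1 and 0.1 m and y of scanner_grip in the frame of mat between -0.065 and 0.065 m and z of scanner_grip in the frame of mat below 0.032 m and angle between scanner_grip's own z axis and vertical below 0.15 rad and contact force between the fingers and scanner below 0.1 N and linear speed of scanner below 0.02 m/s); the arm keeps its last pose, push and grip.
It fails at once if a bystander is moved more than 30 mm (distance of any of screwdriver, relay, contact_block, spray_can, screw_tray, terminal_block from where it was at the start of the episode above 0.03 m).
It fails at once if the scanner is dropped: it is in the air, more than 25 mm above its rest, and the robot does not hold it (height (world z) of scanner_grip above 0.05 m and contact force between each of the fingers, the arm and scanner below 0.05 N).
It also fails if it takes over 64 s, if anything falls off the work surface, if the arm or the gripper's body presses on something with over 40 N, if the wrist force passes 120 N, or if a joint passes its speed limit or range.

## Working session

There is one attempt and no reset: what is moved stays moved. The work goes in short steps, Python scripts to look and compute and a tool call to move; the robot and the scene stay as the last step left them, time stands still between calls to the robot, and variables do not carry over. Pictures are saved under pics/ and viewed, and the job is handed in when it is done.

Besides the shell and the picture viewer there is one more tool, called after "Request:" by a JSON object that holds its "api" and its "payload". jog_arm: Moves the arm, as the interface text tells. Its arguments: {"type":"object","properties":{"series":{"type":"array","items":{"type":"array"}},"squeeze":{"type":"number"}},"required":["series"]}

```bash
ls; mkdir -p pics; python3 - <<'E'
from cell import status, eyes
import cv2,numpy as np
print(status.observe())
for n in ("scene","top"):
    d=eyes.read_camera(n); np.savez(n+"0.npz",**d)
    cv2.imwrite(f"pics/{n}0.png",d["img"][:,:,::-1])
    print(n,d["camera_matrix"],d["T"].round(4))
E
```

```text
pics
{'time': 0.0, 'qpos': array([-1.36802093e+00,  3.42684094e-01,  1.52504794e+00,  4.90802305e-07,
        1.27542293e+00, -1.46009716e-01]), 'qvel': array([4.41699662e-04, 1.00680770e-03, 8.41228643e-05, 1.47441278e-04,
       2.24608004e-04, 7.64617274e-04]), 'joint_efforts': array([-5.68769046e-04, -4.31238949e+01, -2.44221997e+01,  7.17423437e-02,
        5.59775520e-02, -1.06449822e-04]), 'tool_pos': array([ 0.17935085, -0.49295759,  0.22605424]), 'tool_rot': array([-3.14004704e+00, -2.27766647e-04,  3.48784789e-01]), 'contact_force': array([ 0.01342216,  0.44985319, -0.06486147]), 'torque': array([-0.03525649, -0.03550719, -0.02199755]), 'opening': 0.09140065676879343}
scene [[534.6029018    0.         288.10446522]
 [  0.         534.6029018  207.10976457]
 [  0.           0.           1.        ]] [[-0.5758  0.6571 -0.4865  1.1555]
 [ 0.8176  0.4587 -0.3481  0.4912]
 [-0.0056 -0.5982 -0.8013  1.1573]
 [ 0.      0.      0.      1.    ]]
top [[387.45469634   0.         282.35755507]
 [  0.         387.45469634 206.6011366 ]
 [  0.           0.           1.        ]] [[ 0.0057 -0.986   0.1666  0.2814]
 [-0.9999 -0.0079 -0.0126  0.0083]
 [ 0.0137 -0.1665 -0.9859  1.1878]
 [ 0.      0.      0.      1.    ]]
```

View pics/scene0.png

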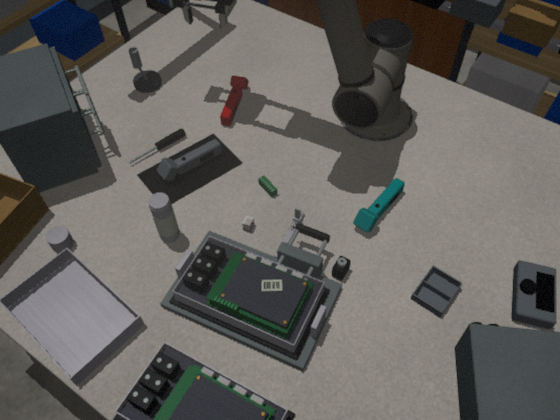

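View pics/top0.png

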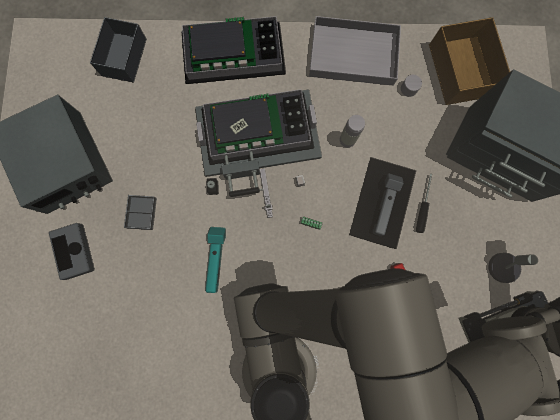

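The top view shows the grey scanner on the black mat at about (388,205). Its look-alikes are turquoise at (215,258) and red at (398,266), and the screwdriver at (423,205) is beside the mat. The label is at (239,126), the pull bar at about (243,190) and the scale rail at (268,190). Next I'll check these in close crops.

```bash
cat > h.py <<'E'
import numpy as np,cv2
def load(n): return dict(np.load(n+".npz"))
def pt(d,u,v,z=None):
    K=d["camera_matrix"];T=d["T"]
    r=np.array([(u-K[0,2])/K[0,0],(v-K[1,2])/K[1,1],1.])
    if z is None:
        return T[:3,:3]@(r*d["range_z"][int(round(v)),int(round(u))])+T[:3,3]
    w=T[:3,:3]@r
    return T[:3,3]+w*(z-T[2,3])/w[2]
def cloud(d):
    K=d["camera_matrix"];T=d["T"];v,u=np.mgrid[:420,:560]
    zz=d["range_z"]
    c=np.stack([(u-K[0,2])/K[0,0]*zz,(v-K[1,2])/K[1,1]*zz,zz],-1)
    return c@T[:3,:3].T+T[:3,3]
def proj(d,p):
    T=d["T"];c=T[:3,:3].T@(np.asarray(p)-T[:3,3]);q=d["camera_matrix"]@c
    return q[:2]/q[2]
E
python3 - <<'E'
from h import *
a=load("top0");b=load("scene0")
def crop(d,u0,v0,w,h,s): return cv2.resize(d["img"][v0:v0+h,u0:u0+w,::-1],None,fx=s,fy=s,interpolation=cv2.INTER_CUBIC)
A=crop(a,340,150,100,100,4);B=crop(a,195,80,130,145,4)
cv2.imwrite("pics/c1.png",A);cv2.imwrite("pics/c2.png",B)
cv2.imwrite("pics/c3.png",crop(b,230,190,130,140,4));cv2.imwrite("pics/c4.png",crop(b,120,120,130,90,5))
E
```

```text
(no output)
```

View pics/c1.png

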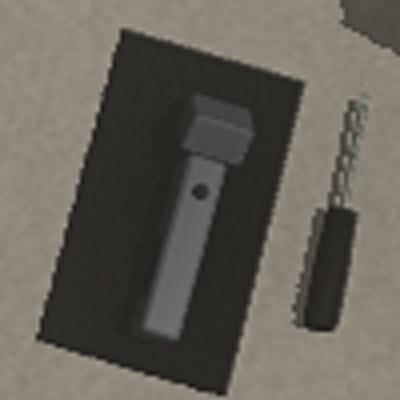

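View pics/c2.png

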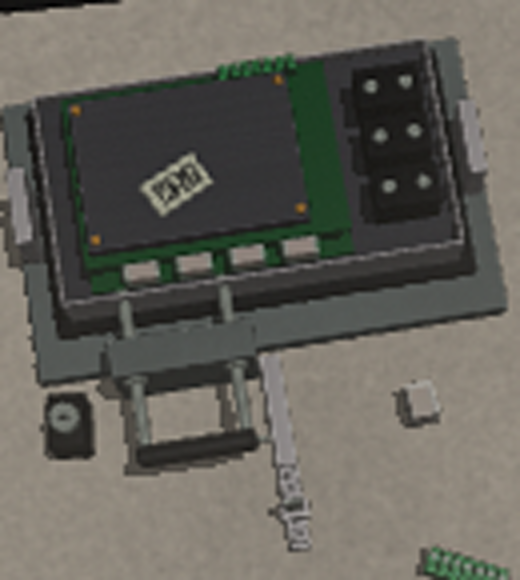

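View pics/c3.png

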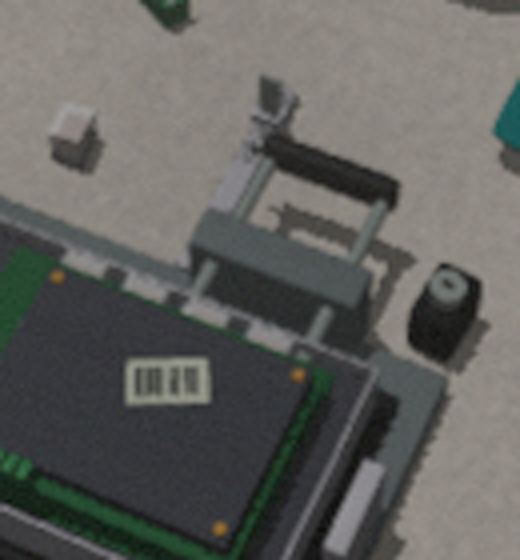

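View pics/c4.png

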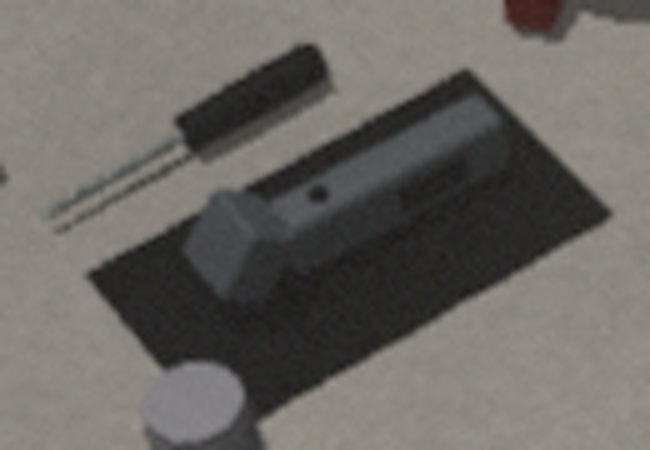

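The crops show the grey scanner at top-view pixel (388,205), head pointing away from the robot and 15° off the image vertical. The label is at top (239,126) and scene (272,285). The crossbar is at top (244,192), and the fin is near the rail's outer end at scene (297,213). Next I'll measure them.

```bash
python3 - <<'E'
from h import *
a=load("top0");b=load("scene0")
A=cloud(a);B=cloud(b)
def rect(P): 
    r=cv2.minAreaRect(P.astype(np.float32)*1000);return np.round(r[0],1),np.round(r[1],1),round(r[2],2)
# mat: dark, region
for n,d,C,box in(("top",a,A,(345,150,420,255)),("scene",b,B,(130,125,250,205))):
    u0,v0,u1,v1=box
    g=d["img"].max(2).astype(int); m=np.zeros(g.shape,bool); m[v0:v1,u0:u1]=True
    mm=(m&(g<58)&(C[...,2]<0.012)).astype(np.uint8)
    nl,lab,st,_=cv2.connectedComponentsWithStats(mm);k=1+st[1:,4].argmax()
    mm=(lab==k).astype(np.uint8)
    c=cv2.findContours(mm,0,2)[0];c=max(c,key=cv2.contourArea)[:,0,:]
    P=np.array([pt(d,u,v,0.004)[:2] for u,v in c]);print(n,"mat",rect(P),"z",np.median(C[lab==k][:,2]))
    # handle top
    for lo,hi in((0.035,0.050),(0.052,0.075)):
        h=m&(C[...,2]>lo)&(C[...,2]<hi)&(C[...,0]<0.62)
        nl,lab,st,_=cv2.connectedComponentsWithStats(h.astype(np.uint8));k=1+st[1:,4].argmax();h=lab==k
        P=C[h];print(n,lo,h.sum(),rect(P[:,:2]),"z",np.percentile(P[:,2],[5,50,95]).round(4),P[:,:2].min(0),P[:,:2].max(0))
# label
for n,d,C,box in(("top",a,A,(228,115,252,138)),("scene",b,B,(255,270,290,300))):
    u0,v0,u1,v1=box
    sub=d["img"][v0:v1,u0:u1].min(2); m=(sub>95).astype(np.uint8)
    m=cv2.morphologyEx(m,cv2.MORPH_CLOSE,np.ones((5,5)))
    nl,lab,st,_=cv2.connectedComponentsWithStats(m);k=1+st[1:,4].argmax();
    vs,us=np.nonzero(lab==k);P=np.array([pt(d,u+u0,v+v0,0.096) for u,v in zip(us,vs)])
    print(n,"label",rect(P[:,:2]),P.mean(0),"z",np.median(C[vs+v0,us+u0,2]))
E
```

```text
top mat (array([ 498.4, -318.7]), array([148.3, 258.9]), 73.44) z 0.004124750855960202
top 0.035 545 (array([ 471. , -313.9]), array([ 48.2, 154.7]), 68.82) z [0.039  0.0434 0.0478] [ 0.39469893 -0.36191573] [ 0.55168707 -0.28220244]
top 0.052 128 (array([ 550. , -343.1]), array([47.1, 29.8]), 73.76) z [0.0523 0.0578 0.0639] [ 0.53256598 -0.36764033] [ 0.56981273 -0.31800224]
scene mat (array([ 503.5, -318.6]), array([148.3, 256.8]), 73.56) z 0.00260390911004027
scene 0.035 588 (array([ 490.8, -321.5]), array([ 50.3, 189.1]), 72.6) z [0.036  0.0421 0.0484] [ 0.39511149 -0.37077668] [ 0.58316878 -0.28125371]
scene 0.052 113 (array([ 554.6, -341.5]), array([53.3, 26.4]), 70.71) z [0.0524 0.0565 0.063 ] [ 0.53723795 -0.36786709] [ 0.57222618 -0.31590033]
top label (array([706.3, 127.4]), array([29. , 50.4]), 36.04) [0.70792964 0.12595215 0.096     ] z 0.09683572531207807
scene label (array([708.9, 124. ]), array([27.7, 47.3]), 34.98) [0.70972095 0.12448259 0.096     ] z 0.09502686137880345
```

```bash
python3 - <<'E'
from h import *
a=load("top0");b=load("scene0")
# height-colored close crops of bar area
for n,d,(u0,v0,w,h) in(("top",a,(210,150,90,70)),("scene",b,(275,195,70,80))):
    C=cloud(d)[v0:v0+h,u0:u0+w]
    z=np.clip(C[...,2]/0.1*255,0,255).astype(np.uint8)
    z=cv2.applyColorMap(z,cv2.COLORMAP_JET)
    im=np.hstack([d["img"][v0:v0+h,u0:u0+w,::-1],z])
    s=5 if n=="scene" else 4
    cv2.imwrite(f"pics/z_{n}.png",cv2.resize(im,None,fx=s,fy=s,interpolation=cv2.INTER_NEAREST))
E
```

```text
(no output)
```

View pics/z_top.png

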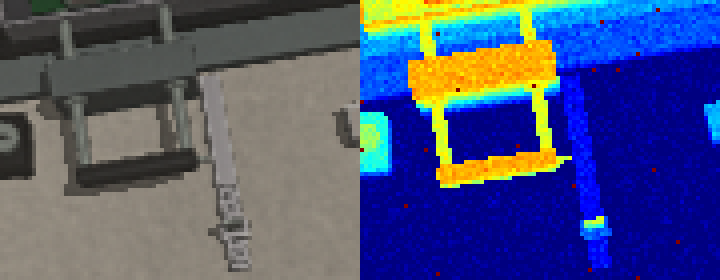

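View pics/z_scene.png

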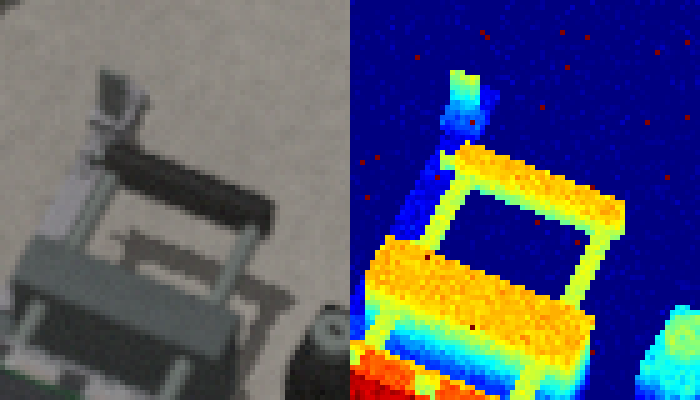

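```bash
python3 - <<'E'
from h import *
a=load("top0");b=load("scene0")
def rect(P): 
    r=cv2.minAreaRect(P.astype(np.float32)*1000);return np.round(r[0],1),np.round(r[1],1),round(r[2],2)
def big(h):
    nl,lab,st,_=cv2.connectedComponentsWithStats(h.astype(np.uint8),connectivity=4);k=1+st[1:,4].argmax();return lab==k
for n,d in(("top",a),("scene",b)):
    C=cloud(d);z=C[...,2]
    # handle top surface z~.044, x<.52
    m=(abs(z-.044)<.007)&(C[...,0]<.515)&(C[...,0]>.38)&(C[...,1]<-.26)&(C[...,1]>-.40); m=big(m)
    P=C[m];print(n,"handle",m.sum(),rect(P[:,:2]),np.median(P[:,2]))
    q=P[:,:2]-P[:,:2].mean(0);w=np.linalg.svd(q,full_matrices=False)[2][0];print(" dir",np.degrees(np.arctan2(w[1],w[0])),P[:,:2].mean(0))
    # scanner all above mat
    m=(z>.02)&(z<.08)&(C[...,0]<.62)&(C[...,0]>.37)&(C[...,1]<-.26)&(C[...,1]>-.385); m=big(m)
    P=C[m]; print("  all",rect(P[:,:2]))
    h=np.radians(-16.5);ax=np.array([np.cos(h),np.sin(h)])
    t=P[:,:2]@ax;print("  along",np.percentile(t,[0.3,99.7]),"perp at",np.median(P[:,:2]@[-ax[1],ax[0]]))
    # bar
    m=(z>.060)&(z<.08)&(C[...,0]>.45)&(C[...,0]<.545)&(C[...,1]>0)&(C[...,1]<.25);m=big(m)
    P=C[m];print(n,"bar",m.sum(),rect(P[:,:2]),np.median(P[:,2]),P[:,:2].mean(0))
    q=P[:,:2]-P[:,:2].mean(0);w=np.linalg.svd(q,full_matrices=False)[2][0];print(" dir",np.degrees(np.arctan2(w[1],w[0])))
    # block in front
    # fin
    m=(z>.045)&(z<.066)&(C[...,0]>.40)&(C[...,0]<.50)&(C[...,1]>-0.02)&(C[...,1]<.1);mm=m
    P=C[mm];print(n,"fin+",P.round(4).tolist()[:40])
    m=(z>.048)&(z<.066)&(C[...,0]>.48)&(C[...,0]<.55)&(C[...,1]>-0.0)&(C[...,1]<.09)
    P=C[m]; 
    if n=='top':
        i=np.argsort(P[:,1])[:12];print("ptr",P[i].round(4).tolist())
    else:
        i=np.argsort(P[:,1])[:12];print("ptr",P[i].round(4).tolist())
E
```

```text
top handle 436 (array([ 456.8, -314.4]), array([ 32.1, 128.9]), 72.24) 0.0433119817288975
 dir 161.72500944945597 [ 0.45462602 -0.31288393]
  all (array([ 486.9, -325.5]), array([ 47.9, 193.9]), 74.47)
  along [0.46293105 0.65517199] perp at -0.16942463286485526
top bar 158 (array([516.1, 108.1]), array([23.2, 87.9]), 17.64) 0.06964502138249207 [0.51579082 0.10717391]
 dir -79.01647486629646
top fin+ [[0.4801, 0.0335, 0.0565], [0.4793, 0.0304, 0.0615], [0.4772, 0.0423, 0.0556], [0.4775, 0.0394, 0.0537], [0.4766, 0.0363, 0.0592], [0.4769, 0.0334, 0.0578], [0.4772, 0.0305, 0.0564], [0.4753, 0.0425, 0.0488], [0.476, 0.0366, 0.0454]]
ptr [[0.4801, 0.0335, 0.0565], [0.5246, 0.0547, 0.0602], [0.5255, 0.0579, 0.0557], [0.5248, 0.0607, 0.0588], [0.5225, 0.0608, 0.0555], [0.5206, 0.0634, 0.064], [0.5247, 0.0637, 0.0594], [0.5196, 0.0638, 0.0544], [0.5174, 0.0662, 0.065], [0.5173, 0.0669, 0.0507], [0.5177, 0.0693, 0.0635], [0.5164, 0.0697, 0.0549]]
scene handle 341 (array([ 459.7, -311.7]), array([ 35.8, 122.7]), 73.11) 0.04216121083275026
 dir -18.283868325322135 [ 0.45903224 -0.31080015]
  a
[... 414 characters left out ...]
], [0.4794, 0.0386, 0.0552], [0.4814, 0.043, 0.0609], [0.4779, 0.0437, 0.0575], [0.4815, 0.0307, 0.0471], [0.4811, 0.0336, 0.0489], [0.4806, 0.0363, 0.0504], [0.4814, 0.04, 0.0542], [0.4819, 0.0434, 0.0574], [0.4769, 0.0431, 0.0517], [0.4814, 0.0369, 0.0474], [0.4796, 0.0388, 0.0469], [0.4796, 0.0419, 0.0493], [0.4768, 0.0431, 0.0471], [0.4816, 0.0433, 0.0483], [0.4781, 0.044, 0.045]]
ptr [[0.4809, 0.0302, 0.0504], [0.4829, 0.0316, 0.058], [0.4811, 0.0336, 0.0489], [0.4806, 0.0363, 0.0504], [0.4819, 0.0372, 0.0569], [0.4814, 0.04, 0.0542], [0.4814, 0.043, 0.0609], [0.4816, 0.0433, 0.0483], [0.4819, 0.0434, 0.0574], [0.5263, 0.0556, 0.0573], [0.5291, 0.0575, 0.0533], [0.5297, 0.0579, 0.0588]]
```

```bash
cat >> h.py <<'E'
from scipy.spatial.transform import Rotation as Ro
def go(p,yaw,roll=np.pi,pitch=0.,p0=None,r0=None):
    from cell import status
    s=status.observe()
    p0=s["tool_pos"] if p0 is None else p0; r0=s["tool_rot"] if r0 is None else r0
    R0=Ro.from_euler("xyz",r0); R1=Ro.from_euler("xyz",[roll,pitch,yaw])
    sh=R0.inv().apply(np.array(p)-p0); tv=(R0.inv()*R1).as_rotvec()
    print("t",round(s["time"],2),"at",np.round(p0,4),np.round(r0,4),"open",round(s["opening"],4)); print("shift",sh.round(4),"turn",tv.round(4),"rows>=",np.linalg.norm(sh)/.0417,np.degrees(np.linalg.norm(tv))/7.16)
E
python3 - <<'E'
from h import *
a=load("top0");b=load("scene0")
print("can",pt(a,356,122,.15),pt(b,160,201,.15))
print("screwdr",pt(a,422,215,.012),"terminal",pt(a,311,222,.02))
for d in(a,b):
    C=cloud(d);z=C[...,2]
    m=(z>.06)&(z<.076)&(C[...,0]>.55)&(C[...,0]<.62)&(C[...,1]>0.03)&(C[...,1]<.2)
    P=C[m];print("face block",cv2.minAreaRect(P[:,:2].astype(np.float32)*1000))
    m=(z>.09)&(z<.1)&(C[...,0]>.6)&(C[...,1]>-.1)&(C[...,1]<.3)
    P=C[m];print("unit",cv2.minAreaRect(P[:,:2].astype(np.float32)*1000),np.percentile(P[:,2],[50,99]))
go([.492,-.324,.15],np.radians(-17.5))
E
```

```text
can [ 0.70117471 -0.21188074  0.15      ] [ 0.70329823 -0.20635941  0.15      ]
screwdr [ 0.45735419 -0.43729452  0.012     ] terminal [ 0.43201761 -0.0939641   0.02      ]
face block ((586.4280395507812, 120.83712768554688), (107.46302032470703, 67.28272247314453), 88.3560562133789)
unit ((740.6924438476562, 68.62367248535156), (131.43356323242188, 264.6647644042969), 9.824100494384766) [0.09527763 0.0995303 ]
face block ((585.0809326171875, 121.60623168945312), (111.4605941772461, 68.91893005371094), 89.4215087890625)
unit ((742.7784423828125, 70.05680084228516), (130.77664184570312, 265.1707458496094), 10.053444862365723) [0.09388838 0.09879046]
t 0.1 at [ 0.1794 -0.493   0.2261] [-3.1403e+00 -2.0000e-04  3.4880e-01] open 0.0918
shift [ 0.3516 -0.0519  0.0763] turn [-1.300e-03  2.000e-04  6.543e-01] rows>= 8.715914562107754 5.235542745665892
```

Request:
{"api": "jog_arm", "payload": {"series": [[0.3,[0.352,-0.052,0.0],[0,0,0.654]],[0.3,[0.352,-0.052,0.0],[0,0,0.654]],[0.3,[0.352,-0.052,0.0],[0,0,0.654]],[0.3,[0.352,-0.052,0.0],[0,0,0.654]],[0.3,[0.352,-0.052,0.0],[0,0,0.654]],[0.3,[0.352,-0.052,0.0],[0,0,0.654]],[0.3,[0.352,-0.052,0.0],[0,0,0.654]],[0.3,[0.352,-0.052,0.04],[0,0,0.654]],[0.3,[0.352,-0.052,0.076],[0,0,0.654]],[0.3,[0.352,-0.052,0.076],[0,0,0.654]],[0.3,[0.352,-0.052,0.076],[0,0,0.654]],[0.3,[0.352,-0.052,0.076],[0,0,0.654]]]}}

```text
time: 1.1
tool_pos: [0.4922, -0.3228, 0.1488]
tool_rot: [-3.14, 0.004, -0.303]
contact_force: [-0.2, -0.5, 0.3]
opening: 0.0594
```

```bash
python3 - <<'E'
from h import *
from cell import eyes
for n in("scene","top"):
    d=eyes.read_camera(n);np.savez(n+"1.npz",**d);cv2.imwrite(f"pics/{n}1.png",d["img"][:,:,::-1])
    print(proj(d,[.492,-.324,.024]))
go([.492,-.324,.15],np.radians(-17.5))
E
```

```text
[189.93904233 160.54071542]
[386.01269403 202.95312901]
t 1.2 at [ 0.4923 -0.325   0.1516] [ 3.1407e+00 -9.0000e-04 -3.0550e-01] open 0.0599
shift [-0.0006 -0.0009  0.0016] turn [ 0.0009 -0.0009 -0.    ] rows>= 0.0463358439333115 0.009814272885499653
```

View pics/scene1.png

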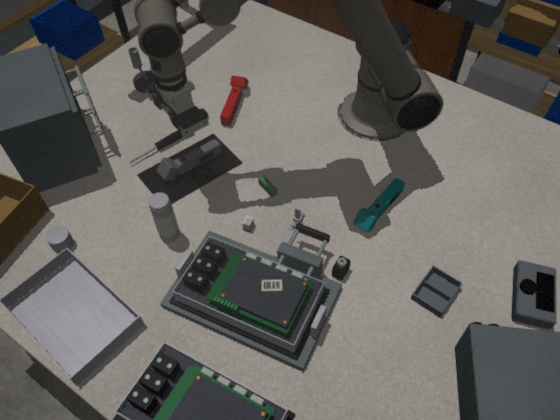

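The gripper is over the mat and the scanner hasn't moved. The fingers have about 14 mm of room on each side of the handle, so I'm going down.

Request:
{"api": "jog_arm", "payload": {"series": [[0.3,[0,0,0.04],[0,0,0]],[0.3,[0,0,0.075],[0,0,0]],[0.3,[0,0,0.105],[0,0,0]],[0.3,[0,0,0.125],[0,0,0]],[0.3,[0,0,0.139],[0,0,0]],[0.3,[0,0,0.139],[0,0,0]],[0.3,[0,0,0.139],[0,0,0]]]}}

```text
time: 1.78
tool_pos: [0.4922, -0.3256, 0.0129]
tool_rot: [3.141, -0.001, -0.307]
contact_force: [0.7, 0.5, 0.1]
opening: 0.0596
```

```bash
python3 - <<'E'
from h import *
from cell import eyes
o=[]
for n,(u,v,w,h) in(("scene",(120,90,140,120)),("top",(320,150,140,120))):
    d=eyes.read_camera(n);np.savez(n+"2.npz",**d);o.append(cv2.resize(d["img"][v:v+h,u:u+w,::-1],None,fx=2.8,fy=2.8,interpolation=cv2.INTER_CUBIC))
cv2.imwrite("pics/g2.png",np.hstack(o))
go([.492,-.324,.011],np.radians(-17.5))
E
```

```text
t 1.88 at [ 0.4932 -0.3258  0.0139] [ 3.1399 -0.0035 -0.3062] open 0.0594
shift [-0.0017 -0.0014  0.0029] turn [ 0.0016 -0.0035 -0.0008] rows>= 0.08739789492564176 0.031618930823238
```

View pics/g2.png

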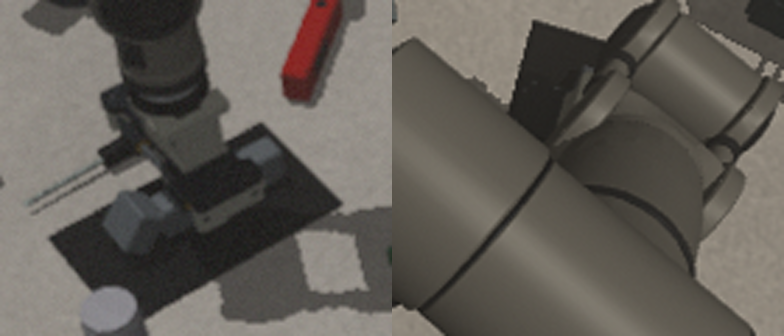

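The scene crop shows the gripper straddling the grey handle behind the head, and the scanner is undisturbed. Closing now.

Request:
{"api": "jog_arm", "payload": {"series": [[-1,[0,0,0.003],[0,0,0]],[-1,[0,0,0.003],[0,0,0]],[-1,[0,0,0.003],[0,0,0]],[-1,[0,0,0.003],[0,0,0]],[-1,[0,0,0.003],[0,0,0]],[-1,[0,0,0.003],[0,0,0]]], "squeeze": 30}}

```text
time: 2.38
tool_pos: [0.4927, -0.3245, 0.0091]
tool_rot: [3.141, -0.001, -0.305]
contact_force: [-0.6, -0.4, 2.3]
opening: 0.0316
```

Request:
{"api": "jog_arm", "payload": {"series": [[-1,[0,0,-0.015],[0,0,0]],[-1,[0,0,-0.045],[0,0,0]],[-1,[0,0,-0.08],[0,0,0]],[-1,[0,0,-0.12],[0,0,0]],[-1,[0,0,-0.16],[0,0,0]],[-1,[0,0,-0.19],[0,0,0]],[-1,[0,0,-0.21],[0,0,0]],[-1,[0,0,-0.21],[0,0,0]],[-1,[0,0,-0.21],[0,0,0]]]}}

```text
time: 3.13
tool_pos: [0.4925, -0.3241, 0.2188]
tool_rot: [3.141, -0.001, -0.305]
contact_force: [-1.2, 0.8, -2.6]
opening: 0.0318
```

```bash
python3 - <<'E'
from h import *
from cell import eyes,status
o=[]
d=eyes.read_camera("scene");np.savez("scene3.npz",**d);cv2.imwrite("pics/s3.png",cv2.resize(d["img"][:260,40:360,::-1],None,fx=2.4,fy=2.4))
s=status.observe()
p=s["tool_pos"]+np.array([0,0,.019-.006]);h=s["tool_rot"][2];ax=np.array([np.cos(h),np.sin(h),0])
C=cloud(d).reshape(-1,3);q=C-p;t=q@ax;y=q@[-ax[1],ax[0],0]
m=(abs(y)<.04)&(abs(q[:,2])<.05)&(abs(t)<.14)
for lo in(-.1,-.08,-.05,.05,.07,.09):
    k=m&(t>lo)&(t<lo+.02);print(lo,k.sum(),np.percentile(q[k,2],[5,50,95]).round(3) if k.sum() else '')
print(np.percentile(t[m],[.5,99.5]))
print(s["opening"])
E
```

```text
-0.1 114 [-0.011  0.018  0.024]
-0.08 64 [-0.011  0.015  0.023]
-0.05 0 
0.05 166 [0.004 0.032 0.041]
0.07 223 [0.    0.023 0.036]
0.09 36 [0.008 0.012 0.016]
[-0.09669622  0.09402183]
0.03154885757874851
```

View pics/s3.png

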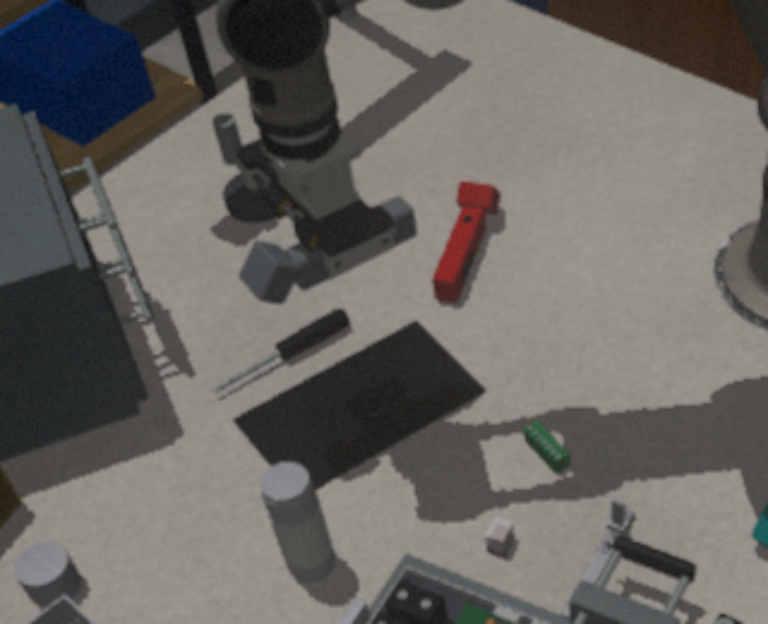

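```bash
python3 - <<'E'
from h import *
go([.556,.098,.175],np.radians(10))
E
```

```text
t 3.18 at [ 0.4919 -0.3236  0.2171] [-3.1406e+00  2.2000e-03 -3.0510e-01] open 0.0315
shift [-0.0654 -0.4214  0.0427] turn [-0.0015  0.0019 -0.4796] rows>= 10.276684941516944 3.837920093063622
```

Request:
{"api": "jog_arm", "payload": {"series": [[-1,[-0.003,-0.02,0],[0,0,-0.02]],[-1,[-0.008,-0.05,0],[0,0,-0.06]],[-1,[-0.014,-0.088,0],[0,0,-0.1]],[-1,[-0.02,-0.127,0],[0,0,-0.15]],[-1,[-0.026,-0.166,0],[0,0,-0.2]],[-1,[-0.032,-0.205,0],[0,0,-0.25]],[-1,[-0.038,-0.244,0],[0,0,-0.3]],[-1,[-0.044,-0.283,0],[0,0,-0.34]],[-1,[-0.05,-0.322,0],[0,0,-0.38]],[-1,[-0.056,-0.361,0],[0,0,-0.42]],[-1,[-0.061,-0.392,0.01],[0,0,-0.45]],[-1,[-0.0654,-0.412,0.02],[0,0,-0.48]]]}}

```text
time: 4.18
tool_pos: [0.553, 0.0917, 0.1961]
tool_rot: [-3.14, 0.003, 0.179]
contact_force: [0.7, -0.2, -2.3]
opening: 0.0317
```

```bash
python3 - <<'E'
from h import *
go([.556,.098,.175],np.radians(10))
E
```

```text
t 4.18 at [0.553  0.0917 0.1961] [-3.1403e+00  3.1000e-03  1.7860e-01] open 0.0317
shift [ 0.0041 -0.0056  0.0211] turn [-0.0013  0.0031  0.0041] rows>= 0.5319929957182759 0.042525523599673536
```

Request:
{"api": "jog_arm", "payload": {"series": [[-1,[0.003,-0.006,0.012],[0,0,0]],[-1,[0.003,-0.006,0.021],[0,0,0]],[-1,[0.003,-0.006,0.021],[0,0,0]],[-1,[0.003,-0.006,0.021],[0,0,0]],[-1,[0.003,-0.006,0.021],[0,0,0]]]}}

```text
time: 4.6
tool_pos: [0.5558, 0.0938, 0.1775]
tool_rot: [3.141, 0.001, 0.173]
contact_force: [0.0, 0.2, -1.8]
opening: 0.0317
```

```bash
python3 - <<'E'
from h import *
from cell import eyes,status
lab=np.array([.709,.125,.096])
def ev(s,off,lab):
    h=s["tool_rot"][2];R=Ro.from_euler("z",h)
    g=s["tool_pos"]+[0,0,.015]
    eye=g+R.apply([.085+off,0,-.0055]); E=R*Ro.from_euler("y",np.radians(50))
    return eye.round(4),E.inv().apply(lab-eye).round(4)
s=status.observe();print(s["tool_pos"],s["tool_rot"],ev(s,0,lab),ev(s,-.003,lab))
d=eyes.read_camera("scene");np.savez("scene4.npz",**d);cv2.imwrite("pics/s4.png",cv2.resize(d["img"][120:360,150:400,::-1],None,fx=2.5,fy=2.5))
C=cloud(d)
h=s["tool_rot"][2];ax=np.array([np.cos(h),np.sin(h),0]);q=C.reshape(-1,3)-(s["tool_pos"]+[0,0,.015]);t=q@ax;y=q@[-ax[1],ax[0],0]
m=(abs(y)<.035)&(abs(q[:,2])<.05)&(t>.04)&(t<.14)
print("head t,y",np.percentile(t[m],[1,99]),np.percentile(y[m],[1,50,99]),np.percentile(q[m,2],[1,99]))
E
```

```text
[0.55583623 0.09378155 0.17751693] [3.14140040e+00 5.74855512e-04 1.73330162e-01] (array([0.6396, 0.1084, 0.187 ]), array([ 0.1155,  0.0043, -0.0039])) (array([0.6366, 0.1079, 0.187 ]), array([ 0.1175,  0.0043, -0.0016]))
head t,y [0.04089453 0.09393295] [-0.02243167  0.00411744  0.02478666] [-0.00277533  0.03936593]
```

View pics/s4.png

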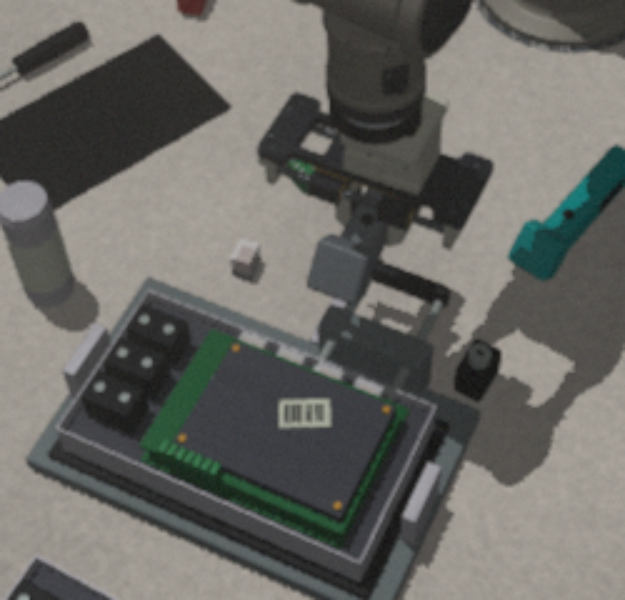

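The image shows the head above the front of the fixture and the label in front of its window. The computed sight-line miss is about 4 mm and the range is 0.116 m, so I'm holding for 2 s.

Request:
{"api": "jog_arm", "payload": {"series": [[-1,[0,0,0],[0,0,0]],[-1,[0,0,0],[0,0,0]],[-1,[0,0,0],[0,0,0]],[-1,[0,0,0],[0,0,0]],[-1,[0,0,0],[0,0,0]],[-1,[0,0,0],[0,0,0]],[-1,[0,0,0],[0,0,0]],[-1,[0,0,0],[0,0,0]],[-1,[0,0,0],[0,0,0]],[-1,[0,0,0],[0,0,0]],[-1,[0,0,0],[0,0,0]],[-1,[0,0,0],[0,0,0]]]}}

```text
time: 5.65
tool_pos: [0.5558, 0.0948, 0.1777]
tool_rot: [3.142, 0.0, 0.175]
contact_force: [0.2, 0.7, -3.0]
opening: 0.0317
```

Request:
{"api": "jog_arm", "payload": {"series": [[-1,[0,0,0],[0,0,0]],[-1,[0,0,0],[0,0,0]],[-1,[0,0,0],[0,0,0]],[-1,[0,0,0],[0,0,0]],[-1,[0,0,0],[0,0,0]],[-1,[0,0,0],[0,0,0]],[-1,[0,0,0],[0,0,0]],[-1,[0,0,0],[0,0,0]],[-1,[0,0,0],[0,0,0]],[-1,[0,0,0],[0,0,0]],[-1,[0,0,0],[0,0,0]],[-1,[0,0,0],[0,0,0]]]}}

```text
time: 6.65
tool_pos: [0.5558, 0.0948, 0.1777]
tool_rot: [3.141, -0.0, 0.175]
contact_force: [-0.8, -0.8, -2.5]
opening: 0.0317
```

```bash
python3 - <<'E'
from h import *
go([.495,-.322,.215],np.radians(-17.0))
E
```

```text
t 6.65 at [0.5558 0.0948 0.1777] [ 3.1415 -0.      0.1748] open 0.0317
shift [-0.1324  0.3999 -0.0373] turn [ 1.000e-04 -0.000e+00  4.715e-01] rows>= 10.140640086939321 3.7727795646425766
```

Request:
{"api": "jog_arm", "payload": {"series": [[-1,[-0.004,0.01,-0.02],[0,0,0.01]],[-1,[-0.012,0.035,-0.037],[0,0,0.04]],[-1,[-0.023,0.07,-0.037],[0,0,0.08]],[-1,[-0.036,0.108,-0.037],[0,0,0.13]],[-1,[-0.049,0.147,-0.037],[0,0,0.18]],[-1,[-0.062,0.186,-0.037],[0,0,0.23]],[-1,[-0.075,0.225,-0.037],[0,0,0.28]],[-1,[-0.088,0.264,-0.037],[0,0,0.33]],[-1,[-0.1,0.303,-0.037],[0,0,0.37]],[-1,[-0.113,0.34,-0.037],[0,0,0.41]],[-1,[-0.124,0.375,-0.037],[0,0,0.45]],[-1,[-0.132,0.4,-0.037],[0,0,0.472]]]}}

```text
time: 7.65
tool_pos: [0.4944, -0.3254, 0.2147]
tool_rot: [3.141, -0.0, -0.301]
contact_force: [-0.5, 0.8, -1.8]
opening: 0.032
```

Request:
{"api": "jog_arm", "payload": {"series": [[-1,[0,0,0],[0,0,0]],[-1,[0,0,0],[0,0,0]]]}}

```text
time: 7.82
tool_pos: [0.4947, -0.3234, 0.2142]
tool_rot: [-3.141, 0.001, -0.3]
contact_force: [-0.1, 1.1, -2.3]
opening: 0.0316
```

```bash
python3 - <<'E'
from h import *
go([.495,-.322,.010],np.radians(-17.0))
E
```

```text
t 7.82 at [ 0.4947 -0.3234  0.2142] [-3.1413e+00  6.0000e-04 -2.9990e-01] open 0.0316
shift [-1.000e-04 -1.400e-03  2.042e-01] turn [-0.0003  0.0006 -0.0032] rows>= 4.897778034367697 0.026258295376880274
```

Request:
{"api": "jog_arm", "payload": {"series": [[-1,[0,0,0.03],[0,0,0]],[-1,[0,0,0.068],[0,0,0]],[-1,[0,0,0.106],[0,0,0]],[-1,[0,0,0.142],[0,0,0]],[-1,[0,0,0.17],[0,0,0]],[-1,[0,0,0.185],[0,0,0]],[-1,[0,0,0.195],[0,0,0]],[-1,[0,0,0.2],[0,0,0]],[-1,[0,0,0.2],[0,0,0]],[-1,[0,0,0.2],[0,0,0]]]}}

```text
time: 8.65
tool_pos: [0.4962, -0.3221, 0.0158]
tool_rot: [3.141, -0.002, -0.297]
contact_force: [0.5, -0.3, -1.5]
opening: 0.0319
```

Request:
{"api": "jog_arm", "payload": {"series": [[-1,[0,0,0.001],[0,0,0]],[-1,[0,0,0.002],[0,0,0]],[-1,[0,0,0.003],[0,0,0]],[-1,[0,0,0.004],[0,0,0]],[-1,[0,0,0.005],[0,0,0]],[-1,[0,0,0.005],[0,0,0]]]}}

```text
time: 9.15
tool_pos: [0.4953, -0.3221, 0.0096]
tool_rot: [-3.142, 0.0, -0.297]
contact_force: [0.1, -0.1, -2.5]
opening: 0.0319
```

Still hanging (−2.5 N), so I'll go down another 2 mm in small steps.

Request:
{"api": "jog_arm", "payload": {"series": [[-1,[0,0,0.0005],[0,0,0]],[-1,[0,0,0.001],[0,0,0]],[-1,[0,0,0.0015],[0,0,0]],[-1,[0,0,0.0015],[0,0,0]],[-1,[0,0,0.0015],[0,0,0]]]}}

```text
time: 9.57
tool_pos: [0.4954, -0.3221, 0.0091]
tool_rot: [3.141, -0.0, -0.297]
contact_force: [-2.6, 1.2, 4.9]
opening: 0.0318
```

Contact (+4.9 N). Opening slowly and only part way.

Request:
{"api": "jog_arm", "payload": {"series": [[-0.2,[0,0,0],[0,0,0]],[0.0,[0,0,0],[0,0,0]],[0.3,[0,0,0],[0,0,0]],[0.3,[0,0,0],[0,0,0]],[0.3,[0,0,0],[0,0,0]],[0.3,[0,0,0],[0,0,0]],[0.3,[0,0,0],[0,0,0]]]}}

```text
time: 10.15
tool_pos: [0.4954, -0.3221, 0.0081]
tool_rot: [3.142, 0.0, -0.297]
contact_force: [-1.0, -0.3, -0.4]
opening: 0.0598
```

Request:
{"api": "jog_arm", "payload": {"series": [[0.3,[0,0,-0.01],[0,0,0]],[0.3,[0,0,-0.03],[0,0,0]],[0.3,[0,0,-0.065],[0,0,0]],[0.3,[0,0,-0.1],[0,0,0]],[0.3,[0,0,-0.14],[0,0,0]],[0.3,[0,0,-0.175],[0,0,0]],[0.3,[0,0,-0.19],[0,0,0]],[0.3,[0,0,-0.19],[0,0,0]]]}}

```text
time: 10.82
tool_pos: [0.4971, -0.3234, 0.2041]
tool_rot: [3.138, -0.009, -0.297]
contact_force: [-0.0, -0.4, 0.3]
opening: 0.06
```

```bash
python3 - <<'E'
from h import *
from cell import eyes
d=eyes.read_camera("scene");np.savez("scene5.npz",**d);cv2.imwrite("pics/s5.png",cv2.resize(d["img"][80:260,90:360,::-1],None,fx=2.8,fy=2.8))
C=cloud(d);z=C[...,2]
m=(abs(z-.042)<.007)&(C[...,0]<.515)&(C[...,0]>.38)&(C[...,1]<-.26)&(C[...,1]>-.40)
P=C[m];print(P.mean(0),np.percentile(P[:,2],[5,50,95]))
# approach to above bar
go([.45,.085,.20],np.radians(100))
E
```

```text
[ 0.46009307 -0.30604766  0.04161888] [0.03650594 0.04193142 0.04601387]
t 10.87 at [ 0.4961 -0.3226  0.2011] [ 3.1394 -0.0049 -0.2971] open 0.0595
shift [-0.1635 -0.3763 -0.0005] turn [ 6.4000e-03 -8.0000e-04 -2.0424e+00] rows>= 9.837735729358304 16.343895089571877
```

View pics/s5.png

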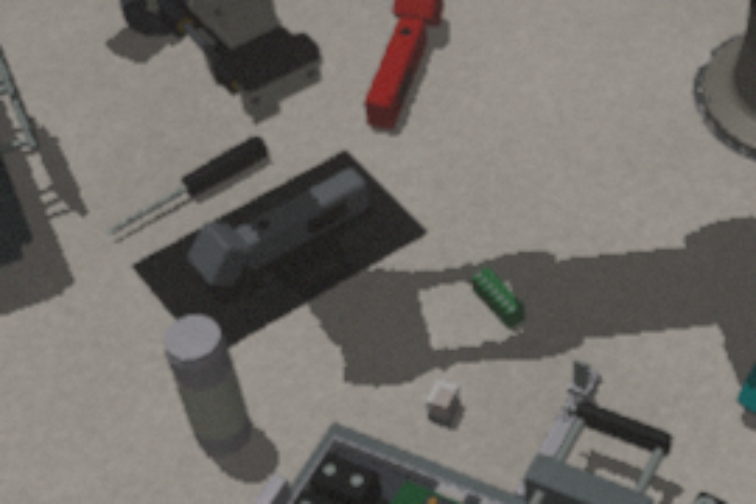

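```bash
python3 - <<'E'
from h import *
h=np.radians(10);R=np.array([[np.cos(h),np.sin(h)],[-np.sin(h),np.cos(h)]])
for n in("top0","scene0"):
    C=cloud(load(n)).reshape(-1,3);q=(C[:,:2]-[.518,.109])@R.T;z=C[:,2]
    m=(z>.062)&(z<.078)&(q[:,0]<.12)&(q[:,0]>.02)&(abs(q[:,1])<.055)
    print(n,"blk x",np.percentile(q[m,0],[1,5,50,95]),"y",np.percentile(q[m,1],[2,98]))
    m=(z>.062)&(z<.078)&(q[:,0]<.02)&(q[:,0]>-.05)&(abs(q[:,1])<.055)
    print(n,"bar x",np.percentile(q[m,0],[3,50,97]),"y",np.percentile(q[m,1],[2,98]))
    print("slope",np.polyfit(q[m,1],q[m,0],1))
    m=(z>.054)&(z<.063)&(abs(q[:,0])<.03)&(q[:,1]>-.06)&(q[:,1]<-.046);print("ptr",m.sum(),q[m].mean(0) if m.any() else '')
    m=(z>.045)&(z<.063)&(q[:,0]<-.02)&(q[:,0]>-.08)&(q[:,1]>-.1)&(q[:,1]<-.046);print("fin",m.sum(),q[m].mean(0), q[m].min(0),q[m].max(0))
go([.518,.109,.20],np.radians(100))
E
```

```text
top0 blk x [0.04373843 0.05772342 0.07285396 0.11898835] y [-0.05225154  0.05089892]
top0 bar x [-0.0088028  -0.00278047  0.00514744] y [-0.04300433  0.04067437]
slope [ 0.01757588 -0.00233367]
ptr 4 [-0.00252436 -0.05080222]
fin 9 [-0.05269222 -0.06471453] [-0.05394883 -0.07066513] [-0.0504144  -0.05806694]
scene0 blk x [0.06040774 0.06244322 0.07774878 0.09068685] y [-0.05149897  0.05319053]
scene0 bar x [-0.00562786  0.00283074  0.00900833] y [-0.04251801  0.04275707]
slope [0.0007529  0.00228237]
ptr 6 [ 0.00118583 -0.05023452]
fin 21 [-0.04975619 -0.06336682] [-0.05345482 -0.07111739] [-0.04692793 -0.05705125]
t 10.87 at [ 0.4961 -0.3226  0.2011] [ 3.1394 -0.0049 -0.2971] open 0.0595
shift [-1.055e-01 -4.191e-01 -3.000e-04] turn [ 6.4000e-03 -8.0000e-04 -2.0424e+00] rows>= 10.36408868760257 16.343895089571877
```

The scanner is back on the mat and flat. Bar centre is (0.518, 0.109) at 10°, with the face 60 mm behind it and the mark about 50.5 mm out (range given: 30–60). Moving over the bar.

Request:
{"api": "jog_arm", "payload": {"series": [[0.0,[-0.003,-0.01,0],[0,0,-0.05]],[0.0,[-0.009,-0.035,0],[0,0,-0.17]],[0.0,[-0.017,-0.065,0],[0,0,-0.29]],[0.0,[-0.024,-0.095,0],[0,0,-0.41]],[0.0,[-0.032,-0.126,0],[0,0,-0.53]],[0.0,[-0.04,-0.158,0],[0,0,-0.65]],[0.0,[-0.048,-0.19,0],[0,0,-0.77]],[0.0,[-0.056,-0.222,0],[0,0,-0.89]],[0.0,[-0.064,-0.254,0],[0,0,-1.01]],[0.0,[-0.072,-0.286,0],[0,0,-1.13]],[0.0,[-0.08,-0.318,0],[0,0,-1.25]],[0.0,[-0.086,-0.342,0],[0,0,-1.37]]]}}

```text
time: 11.87
tool_pos: [0.5121, 0.0327, 0.1968]
tool_rot: [-3.139, 0.001, 1.08]
contact_force: [0.0, -0.6, -0.1]
opening: 0.0461
```

```bash
python3 - <<'E'
from h import *
go([.518,.109,.15],np.radians(100))
E
```

```text
t 11.87 at [0.5121 0.0327 0.1968] [-3.1386e+00  8.0000e-04  1.0797e+00] open 0.0461
shift [ 0.0701 -0.0306  0.0468] turn [-3.200e-03 -2.000e-04 -6.657e-01] rows>= 2.151956339225486 5.326950567419447
```

Request:
{"api": "jog_arm", "payload": {"series": [[0.0,[0.014,-0.006,0],[0,0,-0.12]],[0.0,[0.028,-0.012,0],[0,0,-0.24]],[0.0,[0.042,-0.018,0],[0,0,-0.36]],[0.0,[0.056,-0.024,0],[0,0,-0.48]],[0.0,[0.068,-0.03,0.02],[0,0,-0.6]],[0.0,[0.07,-0.0306,0.04],[0,0,-0.666]],[0.0,[0.07,-0.0306,0.047],[0,0,-0.666]],[0.0,[0.07,-0.0306,0.047],[0,0,-0.666]],[0.0,[0.07,-0.0306,0.047],[0,0,-0.666]]]}}

```text
time: 12.62
tool_pos: [0.5195, 0.1059, 0.1507]
tool_rot: [-3.14, 0.0, 1.736]
contact_force: [0.5, -0.3, 0.6]
opening: 0.0457
```

```bash
python3 - <<'E'
from h import *
from cell import eyes
go([.518,.109,.042],np.radians(100))
o=[]
for n,(u,v,w,h) in(("scene",(230,140,140,130)),("top",(180,130,140,130))):
    d=eyes.read_camera(n);np.savez(n+"6.npz",**d);o.append(cv2.resize(d["img"][v:v+h,u:u+w,::-1],None,fx=2.8,fy=2.8,interpolation=cv2.INTER_CUBIC))
cv2.imwrite("pics/g6.png",np.hstack(o))
E
```

```text
t 12.62 at [0.5195 0.1059 0.1507] [-3.1398  0.      1.7363] open 0.0457
shift [ 0.0033 -0.0008  0.1087] turn [-0.0018 -0.     -0.009 ] rows>= 2.609143642399675 0.07376228268644944
```

View pics/g6.png

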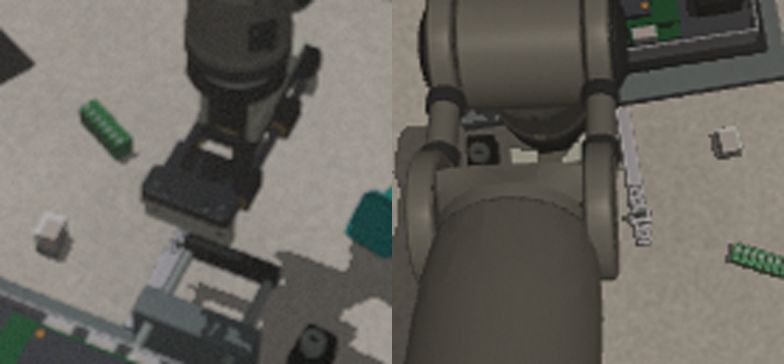

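Request:
{"api": "jog_arm", "payload": {"series": [[0.0,[0.002,0,0.03],[0,0,0]],[0.0,[0.002,0,0.055],[0,0,0]],[0.0,[0.002,0,0.08],[0,0,0]],[0.0,[0.002,0,0.1],[0,0,0]],[0.0,[0.002,0,0.108],[0,0,0]],[0.0,[0.002,0,0.108],[0,0,0]],[0.0,[0.002,0,0.108],[0,0,0]]]}}

```text
time: 13.3
tool_pos: [0.5203, 0.108, 0.0441]
tool_rot: [3.14, 0.0, 1.738]
contact_force: [0.8, -0.0, 0.2]
opening: 0.0459
```

Request:
{"api": "jog_arm", "payload": {"series": [[-1,[0,0,0],[0,0,0]],[-1,[0,0,0],[0,0,0]],[-1,[0,0,0],[0,0,0]],[-1,[0,0,0],[0,0,0]],[-1,[0,0,0],[0,0,0]],[-1,[0,0,0],[0,0,0]],[-1,[0,0,0],[0,0,0]]], "squeeze": 45}}

```text
time: 13.88
tool_pos: [0.5166, 0.1078, 0.0432]
tool_rot: [-3.135, 0.0, 1.74]
contact_force: [-10.5, -2.4, 8.6]
opening: 0.0139
```

Request:
{"api": "jog_arm", "payload": {"series": [[-1,[0,-0.005,0],[0,0,0]],[-1,[0,-0.012,0],[0,0,0]],[-1,[0,-0.02,0],[0,0,0]],[-1,[0,-0.028,0],[0,0,0]],[-1,[0,-0.036,0],[0,0,0]],[-1,[0,-0.043,0],[0,0,0]],[-1,[0,-0.048,0],[0,0,0]],[-1,[0,-0.05,0],[0,0,0]],[-1,[0,-0.05,0],[0,0,0]],[-1,[0,-0.05,0],[0,0,0]],[-1,[0,-0.05,0],[0,0,0]],[-1,[0,-0.05,0],[0,0,0]]]}}

```text
time: 14.88
tool_pos: [0.4737, 0.1002, 0.0433]
tool_rot: [3.134, 0.001, 1.739]
contact_force: [12.6, 2.6, -12.9]
opening: 0.0138
```

```bash
python3 - <<'E'
from h import *
from cell import eyes
go([.518-.0505*.985,.109-.0505*.174,.042],np.radians(100))
o=[]
h=np.radians(10);R=np.array([[np.cos(h),np.sin(h)],[-np.sin(h),np.cos(h)]])
for n,(u,v,w,hh) in(("scene",(265,185,80,80)),("top",(225,160,80,80))):
    d=eyes.read_camera(n);np.savez(n+"7.npz",**d);o.append(cv2.resize(d["img"][v:v+hh,u:u+w,::-1],None,fx=5,fy=5,interpolation=cv2.INTER_CUBIC))
    C=cloud(d)[...,:];q=(C[...,:2]-[.518,.109])@R.T;z=C[...,2]
    m=(z>.048)&(z<.075)&(q[...,0]<-.03)&(q[...,0]>-.08)&(q[...,1]>-.09)&(q[...,1]<-.03)
    for (i,j) in np.argwhere(m): print(n,j,i,q[i,j].round(4),z[i,j].round(4))
cv2.imwrite("pics/g7.png",np.hstack(o))
E
```

```text
t 14.88 at [0.4737 0.1002 0.0433] [3.1343e+00 6.0000e-04 1.7387e+00] open 0.0138
shift [ 0.0009 -0.0053  0.0013] turn [ 0.0073  0.0006 -0.0066] rows>= 0.13309468321327622 0.07889264019315854
scene 295 209 [-0.0494 -0.0708] 0.0559
scene 296 209 [-0.0516 -0.0689] 0.0543
scene 297 209 [-0.0511 -0.0659] 0.0566
scene 295 210 [-0.0504 -0.0712] 0.0501
scene 296 210 [-0.0488 -0.0676] 0.0542
scene 297 210 [-0.0505 -0.0656] 0.0532
scene 298 210 [-0.0477 -0.0616] 0.0589
scene 299 210 [-0.0514 -0.0604] 0.0551
scene 300 210 [-0.0512 -0.0575] 0.0569
scene 295 211 [-0.0463 -0.0693] 0.052
scene 297 211 [-0.0487 -0.0648] 0.0516
scene 298 211 [-0.0488 -0.062 ] 0.0531
scene 299 211 [-0.0483 -0.059 ] 0.0553
scene 300 211 [-0.0541 -0.0587] 0.0484
scene 298 212 [-0.0471 -0.0612] 0.0513
scene 306 215 [-0.0377 -0.0349] 0.0652
top 264 203 [-0.0456 -0.0537] 0.0598
top 264 204 [-0.0467 -0.0532] 0.0495
top 269 204 [-0.0507 -0.0678] 0.0579
top 270 204 [-0.0512 -0.0707] 0.0582
top 266 205 [-0.052  -0.0586] 0.057
top 267 205 [-0.0531 -0.0615] 0.0604
top 268 205 [-0.0528 -0.0644] 0.0559
top 269 205 [-0.0534 -0.0673] 0.0564
top 270 205 [-0.0538 -0.0702] 0.0561
top 266 206 [-0.0537 -0.0581] 0.0497
```

View pics/g7.png

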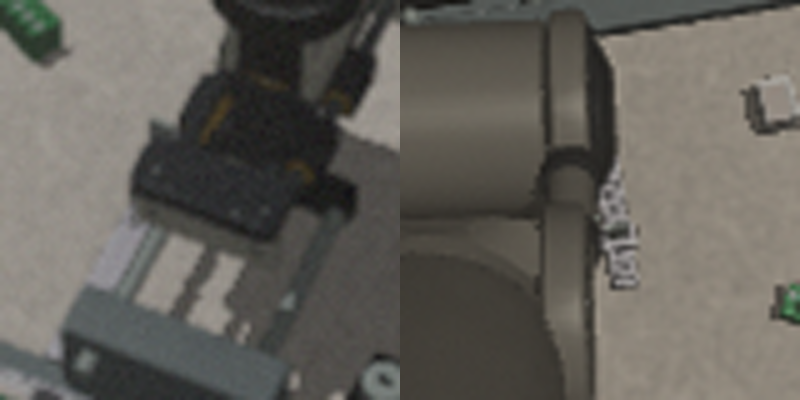

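Pulled 43.6 mm by the arm's reading. The top view puts the pointer tip, just visible at (264,203), about 6.5 mm short of the fin, and the rest measurement leaves 6.9 mm. Going 7 mm further.

Request:
{"api": "jog_arm", "payload": {"series": [[-1,[0,-0.002,0],[0,0,0]],[-1,[0,-0.004,0],[0,0,0]],[-1,[0,-0.006,0],[0,0,0]],[-1,[0,-0.007,0],[0,0,0]],[-1,[0,-0.007,0],[0,0,0]],[-1,[0,-0.007,0],[0,0,0]],[-1,[0,-0.007,0],[0,0,0]],[-1,[0,-0.007,0],[0,0,0]]]}}

```text
time: 15.65
tool_pos: [0.4671, 0.0991, 0.0433]
tool_rot: [3.134, 0.001, 1.739]
contact_force: [13.2, 2.8, -13.6]
opening: 0.0137
```

```bash
cat > chk.py <<'E'
from h import *
from cell import eyes,status
import sys
o=[]
h=np.radians(10);R=np.array([[np.cos(h),np.sin(h)],[-np.sin(h),np.cos(h)]])
for n,(u,v,w,hh) in(("scene",(280,195,40,40)),("top",(250,185,40,40))):
    ds=[eyes.read_camera(n) for _ in range(5)];d=ds[0]
    d["img"]=np.mean([x["img"] for x in ds],0).astype(np.uint8);d["range_z"]=np.median([x["range_z"] for x in ds],0)
    o.append(cv2.resize(d["img"][v:v+hh,u:u+w,::-1],None,fx=9,fy=9,interpolation=cv2.INTER_NEAREST))
    C=cloud(d);q=(C[...,:2]-[.518,.109])@R.T;z=C[...,2]
    m=(z>.047)&(z<.064)&(q[...,0]<-.03)&(q[...,0]>-.08)&(q[...,1]>-.09)&(q[...,1]<-.03)
    for (i,j) in np.argwhere(m): print(n,j,i,q[i,j].round(4),z[i,j].round(4))
    if n=="scene":
        m=(abs(z-.042)<.007)&(C[...,0]<.515)&(C[...,0]>.38)&(C[...,1]<-.26)&(C[...,1]>-.40);print("handle",C[m].mean(0))
s=status.observe();print(s["tool_pos"],s["tool_rot"],s["contact_force"],s["opening"],s["time"],((s["tool_pos"][:2]-[.5166,.1078])@R.T))
cv2.imwrite(f"pics/chk{sys.argv[1]}.png",np.hstack(o))
E
python3 chk.py 1
```

```text
scene 295 209 [-0.0504 -0.0712] 0.0544
scene 296 209 [-0.0501 -0.0683] 0.0565
scene 297 209 [-0.0505 -0.0656] 0.0575
scene 295 210 [-0.0478 -0.07  ] 0.054
scene 296 210 [-0.0497 -0.068 ] 0.0528
scene 297 210 [-0.0492 -0.065 ] 0.0552
scene 298 210 [-0.0488 -0.0621] 0.0573
scene 299 210 [-0.0495 -0.0596] 0.0579
scene 300 210 [-0.0512 -0.0575] 0.0569
scene 295 211 [-0.0485 -0.0703] 0.0487
scene 296 211 [-0.0481 -0.0673] 0.0508
handle [ 0.46030304 -0.30604538  0.04138239]
top 269 204 [-0.0508 -0.0678] 0.0587
top 270 204 [-0.0512 -0.0707] 0.0579
top 266 205 [-0.0525 -0.0586] 0.0599
top 267 205 [-0.0526 -0.0615] 0.0578
top 268 205 [-0.0531 -0.0644] 0.0576
top 269 205 [-0.0535 -0.0673] 0.0571
top 270 205 [-0.0539 -0.0702] 0.0564
top 266 206 [-0.0537 -0.0581] 0.0498
top 267 206 [-0.0538 -0.061 ] 0.0473
[0.4671458  0.09903492 0.0433222 ] [3.13355440e+00 6.30455646e-04 1.73869403e+00] [ 13.90937393   3.53498394 -13.35966583] 0.013587641565803008 16.15 [-5.02249157e-02 -4.42913191e-05]
```

View pics/chk1.png

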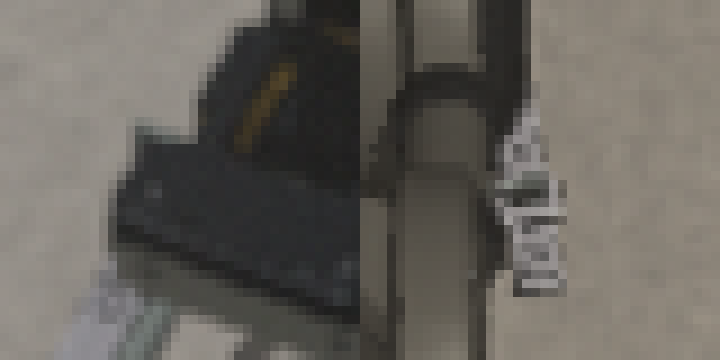

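Displacement is now 50.2 mm. The pointer is hidden by the gripper, so I'm cross-checking the pointer-to-fin distance from the rest pictures, with rays cast onto the 58 mm plane.

```bash
python3 - <<'E'
from h import *
h=np.radians(10);R=np.array([[np.cos(h),np.sin(h)],[-np.sin(h),np.cos(h)]])
o=[]
for n,(u0,v0) in(("scene0",(280,200)),("top0",(245,180))):
    d=load(n);o.append(cv2.resize(d["img"][v0:v0+40,u0:u0+40,::-1],None,fx=10,fy=10,interpolation=cv2.INTER_NEAREST))
    C=cloud(d);q=(C[...,:2]-[.518,.109])@R.T;z=C[...,2]
    for nm,m in(("ptr",(z>.05)&(z<.066)&(abs(q[...,0])<.02)&(q[...,1]<-.046)&(q[...,1]>-.06)),("fin",(z>.05)&(z<.066)&(q[...,0]<-.03)&(q[...,0]>-.08)&(q[...,1]>-.09)&(q[...,1]<-.05))):
        ij=np.argwhere(m);pp=np.array([ (pt(d,j,i,.058)[:2]-[.518,.109])@R.T for i,j in ij]);print(n,nm,ij[:,::-1].tolist(),pp.mean(0).round(4),pp.round(4).tolist())
cv2.imwrite("pics/rest.png",np.hstack(o))
E
```

```text
scene0 ptr [[293, 225], [293, 226], [294, 226], [295, 226], [293, 227], [294, 227], [295, 227], [293, 228]] [ 0.0027 -0.0502] [[-0.0006, -0.0538], [0.0022, -0.0525], [0.0011, -0.0503], [0.0, -0.048], [0.0049, -0.0513], [0.0039, -0.049], [0.0028, -0.0467], [0.0077, -0.05]]
scene0 fin [[295, 209], [296, 209], [297, 209], [295, 210], [296, 210], [297, 210], [298, 210], [299, 210], [300, 210], [297, 211], [298, 211], [299, 211], [300, 211]] [-0.0475 -0.063 ] [[-0.048, -0.0701], [-0.0491, -0.0678], [-0.0502, -0.0655], [-0.0451, -0.0688], [-0.0462, -0.0665], [-0.0473, -0.0642], [-0.0483, -0.0618], [-0.0494, -0.0595], [-0.0505, -0.0572], [-0.0444, -0.0628], [-0.0455, -0.0605], [-0.0465, -0.0582], [-0.0476, -0.0559]]
top0 ptr [[260, 189], [261, 189], [262, 189], [260, 190]] [-0.0026 -0.0508] [[-0.0015, -0.0487], [-0.002, -0.0517], [-0.0025, -0.0546], [-0.0045, -0.0482]]
top0 fin [[269, 204], [270, 204], [266, 205], [267, 205], [268, 205], [269, 205], [270, 205]] [-0.0525 -0.0658] [[-0.0507, -0.0678], [-0.0512, -0.0707], [-0.0522, -0.0586], [-0.0527, -0.0615], [-0.0532, -0.0644], [-0.0537, -0.0673], [-0.0541, -0.0702]]
```

View pics/rest.png

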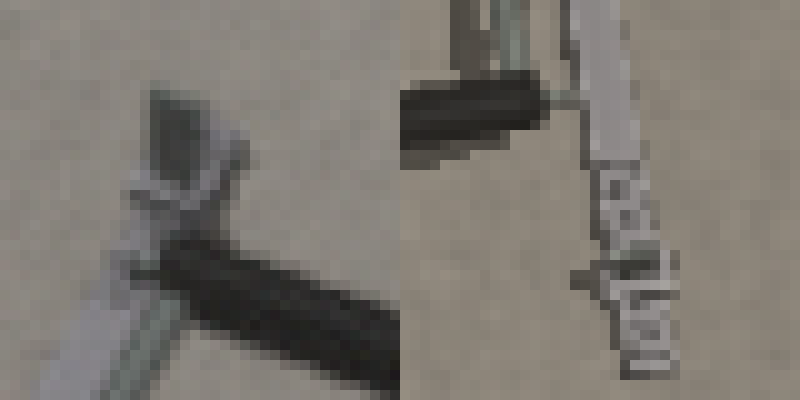

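The rest pictures give 50 mm (top) and about 52 mm (scene) from pointer to fin. The bar is at 50.2 mm, so I'm nudging it 0.8 mm out to the middle of those and letting it settle.

Request:
{"api": "jog_arm", "payload": {"series": [[-1,[0,-0.0008,0],[0,0,0]],[-1,[0,-0.0008,0],[0,0,0]],[-1,[0,-0.0008,0],[0,0,0]],[-1,[0,-0.0008,0],[0,0,0]],[-1,[0,-0.0008,0],[0,0,0]],[-1,[0,-0.0008,0],[0,0,0]],[-1,[0,-0.0008,0],[0,0,0]],[-1,[0,-0.0008,0],[0,0,0]]]}}

```text
time: 16.82
tool_pos: [0.4665, 0.0989, 0.0433]
tool_rot: [3.133, 0.001, 1.739]
contact_force: [14.2, 3.0, -14.5]
opening: 0.0136
```

```bash
python3 chk.py 2 | tail -1; python3 - <<'E'
from cell import eyes,job
import cv2
d=eyes.read_camera("scene");cv2.imwrite("pics/fin.png",d["img"][:,:,::-1])
E
```

```text
[0.46653333 0.09894283 0.04331587] [3.13320346e+00 6.45036139e-04 1.73865216e+00] [ 13.96168899   3.63753137 -13.73044627] 0.013999844109216635 17.3167 [-5.08440779e-02 -2.86260626e-05]
```

View pics/fin.png

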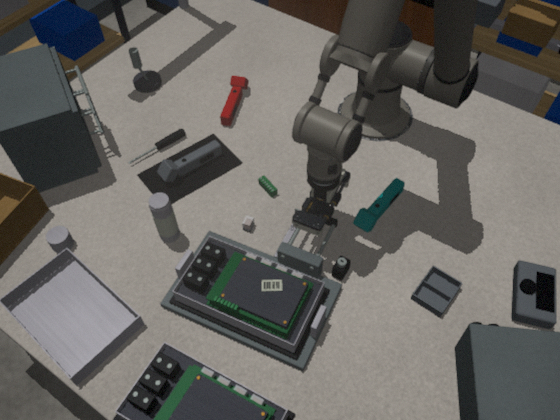

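The last view shows the scanner on its mat at (190,160), the bar pulled out and held at (313,222), and everything else where it was. Handing in.

```bash
python3 -c "
from cell import job
print(job.hand_in())"
```

```text
the job is handed in; nothing more can be done
None
```

I carried out all three parts and handed the job in at about 17.4 s, with the robot still holding the bar. The hand-in reports no verdict.

- **Scan:** I held the scanner still for about 2 s. The computed range to the label was 0.116 m, with the label about 4 mm off the line of sight.
- **Scanner put back:** I lowered it until it touched the mat, then let go. The last picture shows it on the mat, right way up, and the bystanders look to be where they were.
- **Bar:** I pulled it out 50.8 mm with a 45 N grip. The bar's pull on the arm read about 14 N along the direction of pull, close to what the spring should give. The rest pictures put the mark 50 mm (top camera) and about 52 mm (scene camera) from the pointer, so it should be within about 1–2 mm.

**Failed or disagreeing checks:**
- **Pointer:** the gripper hid it in the final pose, so its position at the mark comes from the measured pull distance, not from seeing it there. It was last seen 7.5 mm earlier, about 6.5 mm short of the mark, which agrees.
- **Cameras:** the two disagreed by 2–5 mm in x, and I used averages.
- **Downward force:** the wrist also showed an unplanned force of about 14 N downwards while holding the bar. It stayed steady and well under the limits.

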